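Find the tired shock mount and push its tag down

TASK

Three look-alike spring-mounted machine feet stand among the clutter on the bench. With the fingertips press each one's round rubber pad gently, with about 6 N (never over 18 N), to find the softest, then push that one's white tag all the way down. Leave the other two tags up, do not push the small telltale collars yourself, do not lift or shift the feet or anything else on the bench, and finish clear of everything.

Things in the scene. Friction and masses are not known exactly. Their poses are not given: they have to be found in the camera images.
- mount_a: one of three look-alike sprung feet, loose, 0.9 kg, in a row across the bench; which is where, and softest, is not in the name. Base 132 x 80 x 12 mm (x -38 to +94, y -34 to +46). Origin under the pad's axis, z up, +x from pad to tag. Cup 48 mm wide, 44 high under the pad; steel rod 6 mm thick at y = +37, 58 high, with collar; tag housing 28 x 36 mm, 36 high, at x = +70
- mount_b: one of three look-alike sprung feet, loose, 0.9 kg, in a row across the bench; which is where, and softest, is not in the name. Base 132 x 80 x 12 mm (x -38 to +94, y -34 to +46). Origin under the pad's axis, z up, +x from pad to tag. Cup 48 mm wide, 44 high under the pad; steel rod 6 mm thick at y = +37, 58 high, with collar; tag housing 28 x 36 mm, 36 high, at x = +70
- mount_c: one of three look-alike sprung feet, loose, 0.9 kg, in a row across the bench; which is where, and softest, is not in the name. Base 132 x 80 x 12 mm (x -38 to +94, y -34 to +46). Origin under the pad's axis, z up, +x from pad to tag. Cup 48 mm wide, 44 high under the pad; steel rod 6 mm thick at y = +37, 58 high, with collar; tag housing 28 x 36 mm, 36 high, at x = +70
- pad_a_top (a point): centre of the top of mount_a's pad, a black rubber disc 52 mm across and 12 mm thick on a coil spring; its top stands 82 mm above the bench when free
- pad_a (a joint): how far mount_a's pad is pressed down, m: 0 free, 0.022 at the stop; springs back when let go. All give from about 1.5 N. At 6 N the softest goes down about 14 mm, the two others only 1.5 to 3 mm; at 8.5 N the softest reaches its stop
- collar_a (a joint): telltale of mount_a: a small black collar (16 mm across, 7 mm tall) on the rod beside the pad, pushed down by the pad's ear and left at the deepest press so far, m: starts at 0, top 56 mm above the bench. Moved by the pad only, never by hand
- pad_b_top (a point): centre of the top of mount_b's pad, a black rubber disc 52 mm across and 12 mm thick on a coil spring; its top stands 82 mm above the bench when free
- pad_b (a joint): how far mount_b's pad is pressed down, m: 0 free, 0.022 at the stop; springs back when let go. All give from about 1.5 N. At 6 N the softest goes down about 14 mm, the two others only 1.5 to 3 mm; at 8.5 N the softest reaches its stop
- collar_b (a joint): telltale of mount_b: a small black collar (16 mm across, 7 mm tall) on the rod beside the pad, pushed down by the pad's ear and left at the deepest press so far, m: starts at 0, top 56 mm above the bench. Moved by the pad only, never by hand
- pad_c_top (a point): centre of the top of mount_c's pad, a black rubber disc 52 mm across and 12 mm thick on a coil spring; its top stands 82 mm above the bench when free
- pad_c (a joint): how far mount_c's pad is pressed down, m: 0 free, 0.022 at the stop; springs back when let go. All give from about 1.5 N. At 6 N the softest goes down about 14 mm, the two others only 1.5 to 3 mm; at 8.5 N the softest reaches its stop
- collar_c (a joint): telltale of mount_c: a small black collar (16 mm across, 7 mm tall) on the rod beside the pad, pushed down by the pad's ear and left at the deepest press so far, m: starts at 0, top 56 mm above the bench. Moved by the pad only, never by hand
- tag_a_top (a point): centre of the flat top of mount_a's tag, a white plastic push tab 24 x 32 mm (its mount's x, y), 70 mm from the pad's axis along the mount's +x; top 57 to 60 mm above the bench at the start, 45 mm when fully down
- tag_a (a joint): how far mount_a's tag is pushed down, m: starts at 0 to 0.003, 0.015 at the stop; slides stiffly (about 4 N) and stays where it is left
- tag_b_top (a point): centre of the flat top of mount_b's tag, a white plastic push tab 24 x 32 mm (its mount's x, y), 70 mm from the pad's axis along the mount's +x; top 57 to 60 mm above the bench at the start, 45 mm when fully down
- tag_b (a joint): how far mount_b's tag is pushed down, m: starts at 0 to 0.003, 0.015 at the stop; slides stiffly (about 4 N) and stays where it is left
- tag_c_top (a point): centre of the flat top of mount_c's tag, a white plastic push tab 24 x 32 mm (its mount's x, y), 70 mm from the pad's axis along the mount's +x; top 57 to 60 mm above the bench at the start, 45 mm when fully down
- tag_c (a joint): how far mount_c's tag is pushed down, m: starts at 0 to 0.003, 0.015 at the stop; slides stiffly (about 4 N) and stays where it is left
- oil: bystander, loose, to be left alone: white plastic oil bottle with a black cap, standing, 32 mm across, 85 mm tall; origin at the centre of its underside
- bush: bystander, loose, to be left alone: bare steel bush (short thick tube), standing, 34 mm across, 45 mm tall; origin at the centre of its underside
- tape: bystander, loose, to be left alone: roll of dull yellow tape lying flat, 90 mm across, 50 mm tall; origin at the centre of its underside
- foam: bystander, loose, to be left alone: cream foam sanding block, 50 x 90 x 30 mm (x, y, z); origin at the centre of its underside
- driver: bystander, loose, to be left alone: screwdriver with a black handle, lying on the bench along its x axis, handle to its -x
- offcut: bystander, loose, to be left alone: wooden offcut 150 x 35 x 20 mm lying along its x axis; origin at the centre of its underside

How it is judged:
By the outcome, as a careful person would: the job done as asked, in the order asked, and still so for the second after the job is handed in, with the robot touching nothing.
It also fails if it takes over 51 s, if anything falls off the work surface, if the arm or the gripper's body presses on something with over 40 N, if the wrist force passes 120 N, or if a joint passes its speed limit or range.

ROBOT

A 6-joint arm with a two-finger parallel gripper is mounted at the origin on the work surface. World frame = base frame: x ahead of the robot, y to its left, z up, the work surface at z = 0. Lengths are in m, angles in degrees, forces in N, time in s.
With the tool pointing down it reaches from about 0.25 to 0.725 m from the base axis. Payload 9.7 kg.
Tool frame: the origin (TCP) lies at the very end of the fingers, on their centre line; the grasp point (between the pads) lies 19 mm behind it; y points along the fingers, x is the direction in which the jaws open and shut, and the axes are right-handed (so a half turn about y gives the same grasp; the last joint's range is limited). The gripper opens to 85 mm and grips with 20 to 120 N. Pads are 22 mm wide; open, the fingers measure 114 mm over their backs; the gripper's body (76 mm by 85 mm) begins 54 mm behind the grasp point. The pads swing forward as they close: fully open they stand 13 mm farther back than shut.
Start: joints at [71.161, 4.979, 10.078, 95.1, 0, 90], TCP at [0.178, 0.521, 0.231] pointing down, gripper open.
Joint ranges: [-179.16, 179.16], [-48.56, 103.87], [-65.8, 70.77], [-126.05, 130.52], [-82.76, 87.17], [-180, 180]. Speed limits (degrees/s): [127.2, 127.2, 147.25, 180, 180, 180].

INTERFACE

Orientations are given as [roll, pitch, yaw] about the fixed x, y, z axes, in that order (R = Rz(yaw) Ry(pitch) Rx(roll)).
In Python, from workcell import bot gives the robot as it stands.
- The arm moves only by the shell command python3 -m jog 'ROWS' [FORCE]. ROWS is JSON, a list of rows, each a list of 7 numbers: the closure, from 0 (fully open) to 1 (shut), then the shift along the world's x, y, z in units of 25 mm (1.0 is 25 mm), then the turn, a rotation vector about the world's x, y, z in units of 5 degrees (1.0 is 5 degrees). A call has 1 to 5 rows; each row is the pose to reach, as a shift and turn from the pose commanded when the call began; what a row does not reach only later rows make up. A row lasts 1/10 s, in which the tool goes at most 50 mm and 8.59 degrees, less where a joint would pass 70% of its speed; a pose out of reach is approached as far as the arm can. A call with a gripper value outside its range is refused whole. The fingers move at their own pace and stop on an object; FORCE is the grip in N (left out, the last holds). Time passes only in rows, so rows that repeat a pose let the fingers close. It gives the time, the measured TCP pose, the force and the opening at its end, in the units of the state.
- bot.get_obs(): the state, without advancing time (a new reading comes with each control period).
- bot.camera(name): name is "scene" or "top"; returns (picture, depth): 480x640x3 uint8, red, green, blue; 480x640 float32, m along the optical axis (not along the pixel's ray), 0 where there is no reading.
- bot.camera_model(name): a dict with "fx", "fy", "cx", "cy" (pixels), "rvec" (rotation vector, rad) and "tvec" (3), from world to camera coordinates, as OpenCV has them. Camera axes: x right, y down, z forward; pixel columns grow to the right and rows downward; lengths in m; the calibration is good to about 2 mm. A picture is of the moment at which its call begins. camera_model takes no time and is no camera call.
- bot.job_done(): hands the job in, once; it reports no verdict.
Trained networks look in the newest picture that a camera, given by its name, has taken for a name from the list of things; names that differ only in an ending like _2 or _b are one class to them, and where a whole thing is asked for, a point or a joint stands for the part that bears it (a point fixed in the world has none). Each returns a list of dicts, best first, with "conf" (0 to 1); they miss things now and then, are a little off and sometimes report something else, mostly with a low value. They report only what shows in the picture. A call takes as long as a camera call.
- bot.regions_of(camera, label): "pixels" (480x640 bool, what is visible of it) and "point" ([row, column] in pixels, amid what is visible of it).
The state is a dict: "time": time; "q": joint angles; "qd": joint speeds; "joint_efforts": joint torques, N m; "ee_pos": TCP position; "tcp_rot": TCP orientation; "wrist_force": force on the tool from outside, world axes, zero at the start; "torque": the same for the moment, N m; "opening": finger opening in m.
Only numpy, scipy, OpenCV 4.12 (cv2) and the standard library are available. Lean on these libraries where they do the work, as an engineer would, in place of code of your own. Each camera call takes 0.05 s, during which the arm holds its last target. There are 200 camera calls.

## Working session

There is one attempt and no reset: what is moved stays moved. The work goes in short steps, Python scripts to look and compute and a shell command to move; the robot and the scene stay as the last step left them, time stands still between calls to the robot, and variables do not carry over. Pictures are saved under pics/ and viewed, about 8 in all and at most 12, crops included, and the job is handed in when it is done.

```bash
mkdir -p pics; cat > h.py <<'E'
import numpy as np, cv2
from workcell import bot
def world(cam, depth, mask):
    m=bot.camera_model(cam); R=cv2.Rodrigues(np.array(m["rvec"],float))[0]; t=np.array(m["tvec"],float).ravel()
    v,u=np.nonzero(mask&(depth>0)); z=depth[v,u]
    p=np.c_[(u-m["cx"])/m["fx"]*z,(v-m["cy"])/m["fy"]*z,z]
    return (p-t)@R, np.c_[v,u]
def proj(cam,P):
    m=bot.camera_model(cam); K=np.array([[m["fx"],0,m["cx"]],[0,m["fy"],m["cy"]],[0,0,1]])
    return cv2.projectPoints(np.array(P,float).reshape(-1,1,3),np.array(m["rvec"],float),np.array(m["tvec"],float),K,None)[0].reshape(-1,2)
E
python3 - <<'E'
from h import *
np.set_printoptions(precision=4,suppress=True)
for c in("top","scene"):
    im,d=bot.camera(c); cv2.imwrite(f"pics/{c}0.png",im[:,:,::-1])
    for l in("pad_a_top","tag_a_top","mount_a"):
        for r in bot.regions_of(c,l):
            P,_=world(c,d,r["pixels"])
            if len(P)==0: continue
            z=np.percentile(P[:,2],90); T=P[abs(P[:,2]-z)<.006]
            print(c,l,round(r["conf"],2),r["point"],len(P),"z90",round(z,4),"top mean",T.mean(0),"mid",(T.min(0)+T.max(0))/2, T.max(0)-T.min(0))
o=bot.get_obs();print(o["time"],o["ee_pos"],o["tcp_rot"],o["wrist_force"],o["opening"])
E
```

```text
top tag_a_top 0.4 [254.3, 416.1] 120 z90 0.0631 top mean [ 0.5428 -0.2858  0.0604] mid [ 0.5436 -0.2867  0.0612] [0.0261 0.0349 0.0082]
top mount_a 0.87 [242.8, 296.9] 1454 z90 0.0829 top mean [0.5481 0.0118 0.0826] mid [0.5481 0.0129 0.0829] [0.05   0.0507 0.0114]
top mount_a 0.84 [271.7, 406.0] 1582 z90 0.0822 top mean [ 0.4741 -0.271   0.082 ] mid [ 0.4743 -0.2693  0.0819] [0.0504 0.054  0.011 ]
top mount_a 0.67 [260.4, 213.7] 1459 z90 0.0833 top mean [0.5044 0.2301 0.0828] mid [0.5043 0.231  0.0832] [0.0484 0.0527 0.011 ]
top mount_a 0.48 [242.8, 212.8] 115 z90 0.0622 top mean [0.5736 0.2358 0.0597] mid [0.5737 0.235  0.0611] [0.022  0.0331 0.0093]
top mount_a 0.42 [252.2, 415.1] 114 z90 0.0631 top mean [ 0.5421 -0.2856  0.0604] mid [ 0.5425 -0.2854  0.0612] [0.0284 0.0323 0.0082]
scene pad_a_top 0.64 [150.1, 306.8] 524 z90 0.0842 top mean [ 0.4725 -0.2711  0.0826] mid [ 0.4719 -0.2723  0.0827] [0.0515 0.0513 0.0083]
scene pad_a_top 0.32 [257.9, 350.8] 671 z90 0.0842 top mean [0.5474 0.012  0.0826] mid [0.5471 0.0113 0.0827] [0.0496 0.0497 0.0089]
scene tag_a_top 0.57 [158.8, 274
[... 180 characters left out ...]
5 0.0829] mid [0.5025 0.2291 0.0826] [0.0517 0.0511 0.0083]
scene mount_a 0.95 [279.7, 340.4] 2853 z90 0.0824 top mean [0.5477 0.0119 0.0825] mid [0.5472 0.0117 0.0818] [0.0498 0.0546 0.0106]
scene mount_a 0.88 [356.8, 426.3] 3582 z90 0.0829 top mean [0.5037 0.2298 0.0828] mid [0.5025 0.2307 0.0819] [0.0517 0.0534 0.0098]
scene mount_a 0.66 [166.2, 299.5] 2140 z90 0.082 top mean [ 0.4732 -0.2704  0.0823] mid [ 0.4728 -0.2723  0.0814] [0.0497 0.0532 0.0108]
scene mount_a 0.56 [242.3, 231.5] 1195 z90 0.0322 top mean [ 0.7183 -0.1592  0.0304] mid [ 0.7185 -0.1606  0.0308] [0.0664 0.0952 0.0093]
0.4 [0.1776 0.5205 0.2312] [-90.0012   0.0123  71.163 ] [ 0.0636 -0.7617 -0.5167] 0.08539940069270682
```

View pics/top0.png

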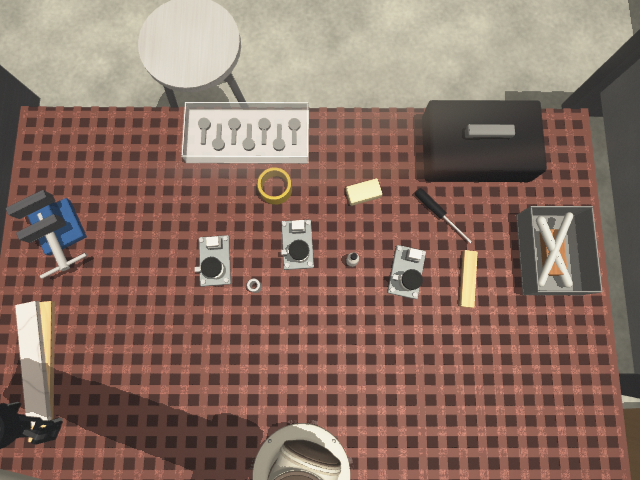

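View pics/scene0.png

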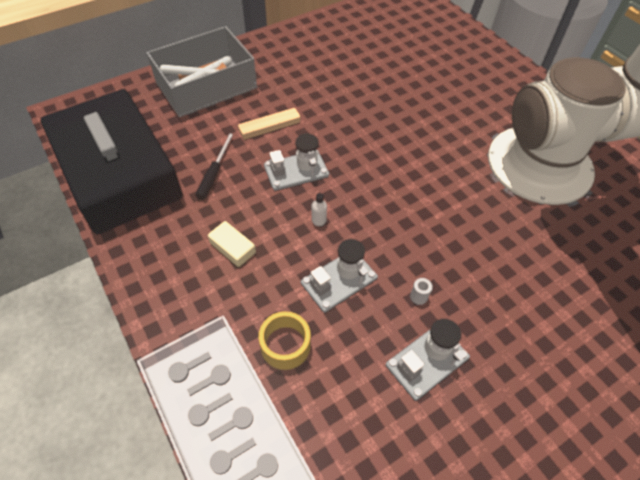

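The top view shows the three feet in a row, with pads at about (213,267), (300,247) and (412,280) and tags on the far (+x) side. The "mount" at conf 0.56 in the scene camera is the foam block at (231,242). I'll go to the left foot first, shutting the fingers on the way.

```bash
python3 -m jog '[[1,1.3,-1.16,0,0,0,0.9],[1,2.6,-2.33,0,0,0,1.8],[1,3.9,-3.5,0,0,0,2.7],[1,5.2,-4.66,0,0,0,3.6],[1,6.5,-5.82,0,0,0,4.6]]' 20
python3 -m jog '[[1,1.3,-1.16,0,0,0,0],[1,2.6,-2.33,0,0,0,0],[1,3.9,-3.5,0,0,0,0],[1,5.2,-4.66,0,0,0,0],[1,6.52,-5.82,0,0,0,0]]'
python3 -m jog '[[1,0,0,-1,0,0,0],[1,0,0,-2,0,0,0],[1,0,0,-3,0,0,0],[1,0,0,-4,0,0,0],[1,0,0,-4.8,0,0,0]]'
python3 -m jog '[[1,0,0,0,0,0,0],[1,0,0,0,0,0,0]]'
python3 - <<'E'
from h import *
o=bot.get_obs();print(o["wrist_force"])
for c in("scene","top"):
    im,d=bot.camera(c)
    for l in ("tag_a_top","tag_b_top"):
      for r in bot.regions_of(c,l): 
        P,_=world(c,d,r["pixels"]); print(c,l,r["conf"],r["point"],np.median(P,0))
    # white tag tops from geometry: points z .05-.066 near 70mm from each pad
    P,px=world(c,d,np.ones(d.shape,bool))
    for p in((.5035,.230),(.5477,.012),(.473,-.271)):
        r=np.hypot(P[:,0]-p[0],P[:,1]-p[1]); m=(r<.095)&(r>.05)&(P[:,2]>.052)&(P[:,2]<.066)
        rr=(r<.05)&(r>.031)&(P[:,2]>.046)&(P[:,2]<.062)
        print(c,p,m.sum(),np.median(P[m],0),np.ptp(P[m],0),"collar",rr.sum(),np.percentile(P[rr][:,2],[50,90]) if rr.any() else 0)
E
```

```text
time: 0.9
ee_pos: [0.3411, 0.3737, 0.2314]
tcp_rot: [-90.0, -0.0, 94.4]
wrist_force: [1.4, 0.3, -0.4]
opening: 0.0123
time: 1.4
ee_pos: [0.5042, 0.2281, 0.2315]
tcp_rot: [-90.0, -0.0, 94.2]
wrist_force: [0.5, 1.5, 0.8]
opening: -0.0
time: 1.9
ee_pos: [0.5027, 0.2293, 0.1097]
tcp_rot: [-89.9, 0.0, 94.2]
wrist_force: [0.6, 0.0, -0.6]
opening: -0.0001
time: 2.1
ee_pos: [0.5031, 0.2295, 0.1118]
tcp_rot: [-90.0, 0.0, 94.2]
wrist_force: [-0.3, 0.3, 1.1]
opening: 0.0002
[-0.33826201  0.31337819  1.06285431]
scene tag_a_top 0.6 [158.0, 276.6] [ 0.54186813 -0.28567147  0.05943303]
scene tag_b_top 0.58 [361.7, 411.1] [0.57353335 0.2354499  0.05873546]
scene (0.5035, 0.23) 282 [0.57316338 0.23509579 0.05873331] [0.02556044 0.03346889 0.01112319] collar 74 [0.05979607 0.0612535 ]
scene (0.5477, 0.012) 215 [0.61694455 0.01637461 0.05882492] [0.0255602  0.03344846 0.0104734 ] collar 55 [0.05972987 0.06106205]
scene (0.473, -0.271) 139 [ 0.5404621  -0.28567147  0.059683  ] [0.02878918 0.03748171 0.01019828] collar 38 [0.05857017 0.06096519]
top tag_a_top 0.6 [250.8, 413.7] [ 0.54287837 -0.28551934  0.05948213]
top tag_b_top 0.34 [274.2, 402.9] [ 0.49640946 -0.26571049  0.01522458]
top (0.5035, 0.23) 118 [0.57364363 0.23492007 0.05916168] [0.02499774 0.03186471 0.0130434 ] collar 5 [0.05347766 0.06071587]
top (0.5477, 0.012) 114 [0.61855857 0.01745038 0.05944309] [0.02422553 0.02881943 0.01186812] collar 26 [0.05856659 0.0611654 ]
top (0.473, -0.271) 120 [ 0.54284904 -0.28559511  0.05926882] [0.02829757 0.03396531 0.00986188] collar 32 [0.0589236  0.06077234]
```

```bash
python3 -m jog '[[1,0,0,-0.6,0,0,0],[1,0,0,-1.0,0,0,0],[1,0,0,-1.0,0,0,0]]'
for i in 1; do python3 -m jog '[[1,0,0,-0.04,0,0,0],[1,0,0,-0.08,0,0,0],[1,0,0,-0.08,0,0,0]]'; done
python3 -m jog '[[1,0,0,-0.04,0,0,0],[1,0,0,-0.04,0,0,0]]'
python3 -m jog '[[1,0,0,-0.04,0,0,0],[1,0,0,-0.04,0,0,0]]'
python3 -m jog '[[1,0,0,-0.04,0,0,0],[1,0,0,-0.04,0,0,0]]'
```

```text
time: 2.7
ee_pos: [0.502, 0.229, 0.0837]
tcp_rot: [-89.8, 0.1, 94.2]
wrist_force: [-0.1, 1.0, 0.6]
opening: -0.0002
time: 3.0
ee_pos: [0.5032, 0.2296, 0.0845]
tcp_rot: [-90.0, -0.0, 94.2]
wrist_force: [0.4, -1.2, 0.4]
opening: 0.0001
time: 3.2
ee_pos: [0.5032, 0.2296, 0.0834]
tcp_rot: [-90.0, -0.0, 94.2]
wrist_force: [0.1, -0.1, 0.7]
opening: -0.0002
time: 3.4
ee_pos: [0.5031, 0.2295, 0.0822]
tcp_rot: [-90.0, -0.0, 94.2]
wrist_force: [-0.2, 0.1, -0.6]
opening: 0.0001
time: 3.6
ee_pos: [0.5031, 0.2295, 0.0813]
tcp_rot: [-90.0, -0.0, 94.2]
wrist_force: [0.6, -0.1, 0.5]
opening: -0.0004
```

```bash
python3 -m jog '[[1,0,0,-0.04,0,0,0],[1,0,0,-0.04,0,0,0]]' |sed -n '2p;4p'
python3 -m jog '[[1,0,0,-0.04,0,0,0],[1,0,0,-0.04,0,0,0]]'|sed -n '2p;4p'
python3 -m jog '[[1,0,0,-0.04,0,0,0],[1,0,0,-0.04,0,0,0]]'|sed -n '2p;4p'
```

```text
ee_pos: [0.5031, 0.2295, 0.0803]
wrist_force: [-0.4, -0.3, 0.8]
ee_pos: [0.5031, 0.2295, 0.0792]
wrist_force: [0.2, -0.1, 1.5]
ee_pos: [0.5031, 0.2295, 0.0782]
wrist_force: [-0.9, -0.3, 2.0]
```

```bash
python3 -m jog '[[1,0,0,-0.04,0,0,0],[1,0,0,-0.04,0,0,0]]' |sed -n '2p;4p'
python3 -m jog '[[1,0,0,-0.04,0,0,0],[1,0,0,-0.04,0,0,0]]'|sed -n '2p;4p'
python3 -m jog '[[1,0,0,-0.04,0,0,0],[1,0,0,-0.04,0,0,0]]'|sed -n '2p;4p'
```

```text
ee_pos: [0.5031, 0.2296, 0.0772]
wrist_force: [0.1, -0.2, 2.7]
ee_pos: [0.5031, 0.2295, 0.0762]
wrist_force: [0.6, -0.4, 1.5]
ee_pos: [0.5031, 0.2295, 0.0752]
wrist_force: [-0.0, -0.4, 2.8]
```

This looks soft. I'll continue towards 6 N.

```bash
python3 -m jog '[[1,0,0,-0.08,0,0,0],[1,0,0,-0.08,0,0,0]]' |sed -n '2p;4p'
python3 -m jog '[[1,0,0,-0.08,0,0,0],[1,0,0,-0.08,0,0,0]]'|sed -n '2p;4p'
python3 -m jog '[[1,0,0,-0.08,0,0,0],[1,0,0,-0.08,0,0,0]]'|sed -n '2p;4p'
python3 -m jog '[[1,0,0,0,0,0,0]]'|sed -n '2p;4p'
```

```text
ee_pos: [0.5031, 0.2296, 0.0731]
wrist_force: [-0.1, 0.1, 2.8]
ee_pos: [0.5031, 0.2295, 0.0711]
wrist_force: [-0.8, -1.1, 3.6]
ee_pos: [0.5031, 0.2295, 0.0691]
wrist_force: [-0.4, 0.3, 4.9]
ee_pos: [0.5031, 0.2296, 0.0693]
wrist_force: [-0.7, 0.1, 4.1]
```

```bash
python3 -m jog '[[1,0,0,-0.04,0,0,0],[1,0,0,-0.08,0,0,0],[1,0,0,-0.08,0,0,0]]' |sed -n '2p;4p'
python3 -m jog '[[1,0,0,0,0,0,0]]'|sed -n '2p;4p'
python3 -m jog '[[1,0,0,0,0,0,0]]'|sed -n '2p;4p'
```

```text
ee_pos: [0.5032, 0.2296, 0.0673]
wrist_force: [-1.1, 0.3, 5.2]
ee_pos: [0.5031, 0.2296, 0.0674]
wrist_force: [-0.9, -0.6, 5.2]
ee_pos: [0.5031, 0.2296, 0.0674]
wrist_force: [-0.7, -1.4, 5.1]
```

```bash
python3 -m jog '[[1,0,0,-0.04,0,0,0],[1,0,0,-0.04,0,0,0],[1,0,0,-0.04,0,0,0]]' |sed -n '2p;4p'
python3 -m jog '[[1,0,0,0.7,0,0,0],[1,0,0,1.4,0,0,0],[1,0,0,2.16,0,0,0],[1,0,0,2.16,0,0,0]]'|sed -n '2p;4p'
python3 -m jog '[[1,0.35,-1.74,0,0,0,0],[1,0.7,-3.48,0,0,0,0],[1,1.05,-5.2,0,0,0,0],[1,1.4,-7,0,0,0,0],[1,1.77,-8.71,0,0,0,0]]'|sed -n '2p;4p'
python3 -m jog '[[1,0,0,-0.7,0,0,0],[1,0,0,-1.28,0,0,0],[1,0,0,-1.28,0,0,0],[1,0,0,-1.28,0,0,0],[1,0,0,-1.28,0,0,0]]'|sed -n '2p;4p'
python3 -m jog '[[1,0,0,0,0,0,0]]'|sed -n '2p;4p'
```

```text
ee_pos: [0.5031, 0.2296, 0.0664]
wrist_force: [-0.9, -0.9, 5.1]
ee_pos: [0.504, 0.23, 0.1223]
wrist_force: [-1.1, -0.3, -0.4]
ee_pos: [0.547, 0.0099, 0.1189]
wrist_force: [0.0, 0.4, 0.7]
ee_pos: [0.5475, 0.0126, 0.0888]
wrist_force: [-0.4, -0.6, 0.8]
ee_pos: [0.5477, 0.0125, 0.089]
wrist_force: [0.1, -0.8, 0.7]
```

```bash
python3 -m jog '[[1,0,0,-0.12,0,0,0],[1,0,0,-0.24,0,0,0],[1,0,0,-0.24,0,0,0]]' |sed -n '2p;4p'
for i in x; do python3 -m jog '[[1,0,0,-0.04,0,0,0],[1,0,0,-0.04,0,0,0]]'|sed -n '2p;4p'; done
python3 -m jog '[[1,0,0,-0.04,0,0,0],[1,0,0,-0.04,0,0,0]]'|sed -n '2p;4p'
python3 -m jog '[[1,0,0,-0.04,0,0,0],[1,0,0,-0.04,0,0,0]]'|sed -n '2p;4p'
```

```text
ee_pos: [0.5474, 0.0119, 0.082]
wrist_force: [-0.1, -0.2, -0.0]
ee_pos: [0.5474, 0.0119, 0.0814]
wrist_force: [-1.2, 1.6, 2.7]
ee_pos: [0.5474, 0.0119, 0.0806]
wrist_force: [-1.8, 1.4, 5.3]
ee_pos: [0.5474, 0.0119, 0.0797]
wrist_force: [-1.6, 1.8, 6.0]
```

```bash
python3 -m jog '[[1,0,0,0,0,0,0],[1,0,0,0.8,0,0,0],[1,0,0,1.6,0,0,0],[1,0,0,1.6,0,0,0]]'|sed -n '2p;4p'
python3 -m jog '[[1,-0.42,-1.6,0,0,0,0],[1,-0.84,-3.2,0,0,0,0],[1,-1.26,-4.8,0,0,0,0],[1,-1.68,-6.4,0,0,0,0],[1,-2.1,-8,0,0,0,0]]'|sed -n '2p;4p'
python3 -m jog '[[1,-0.42,-1.6,0,0,0,0],[1,-0.88,-3.32,0,0,0,0],[1,-0.88,-3.32,-0.6,0,0,0],[1,-0.88,-3.32,-1.2,0,0,0],[1,-0.88,-3.32,-1.2,0,0,0]]'|sed -n '2p;4p'
python3 -m jog '[[1,0,0,0,0,0,0],[1,0,0,0,0,0,0]]'|sed -n '2p;4p'
```

```text
ee_pos: [0.5485, 0.0116, 0.1216]
wrist_force: [0.6, -0.1, -0.0]
ee_pos: [0.4939, -0.1897, 0.1182]
wrist_force: [1.7, 0.1, -0.6]
ee_pos: [0.4715, -0.2698, 0.0859]
wrist_force: [0.1, -0.0, 0.1]
ee_pos: [0.4734, -0.2703, 0.0897]
wrist_force: [0.6, 0.2, 0.2]
```

```bash
python3 -m jog '[[1,0,0,-0.12,0,0,0],[1,0,0,-0.24,0,0,0],[1,0,0,-0.24,0,0,0],[1,0,0,-0.24,0,0,0]]' |sed -n '2p;4p'
python3 -m jog '[[1,0,0,-0.04,0,0,0],[1,0,0,-0.04,0,0,0]]'|sed -n '2p;4p'
python3 -m jog '[[1,0,0,-0.04,0,0,0],[1,0,0,-0.04,0,0,0]]'|sed -n '2p;4p'
```

```text
ee_pos: [0.4729, -0.2711, 0.0833]
wrist_force: [0.1, -0.8, 0.4]
ee_pos: [0.4728, -0.2712, 0.0822]
wrist_force: [0.3, -0.2, 0.2]
ee_pos: [0.4729, -0.2713, 0.0814]
wrist_force: [-0.6, 0.6, 1.5]
```

```bash
python3 -m jog '[[1,0,0,-0.04,0,0,0],[1,0,0,-0.04,0,0,0]]' |sed -n '2p;4p'
python3 -m jog '[[1,0,0,-0.04,0,0,0],[1,0,0,-0.04,0,0,0]]'|sed -n '2p;4p'
```

```text
ee_pos: [0.4729, -0.2713, 0.0805]
wrist_force: [-0.9, 0.9, 4.8]
ee_pos: [0.4729, -0.2713, 0.0795]
wrist_force: [-1.5, -0.3, 5.3]
```

Left is soft: about 5 N at about 14 mm, against roughly 2 mm for the other two. Now to the left foot's tag.

```bash
python3 -m jog '[[1,0,0,-0.02,0,0,0],[1,0,0,-0.02,0,0,0]]'|sed -n '2p;4p'
python3 -m jog '[[1,0,0,0.8,0,0,0],[1,0,0,1.8,0,0,0],[1,0,0,1.8,0,0,0]]'|sed -n '2p;4p'
python3 -m jog '[[1,0.34,1.7,0,0,0,0],[1,0.68,3.4,0,0,0,0],[1,1.02,5.1,0,0,0,0],[1,1.36,6.8,0,0,0,0],[1,1.7,8.5,0,0,0,0]]'|sed -n '2p;4p'
python3 -m jog '[[1,0.34,1.7,0,0,0,0],[1,0.68,3.4,0,0,0,0],[1,1.02,5.1,0,0,0,0],[1,1.36,6.8,0,0,0,0],[1,1.7,8.5,0,0,0,0]]'|sed -n '2p;4p'
python3 -m jog '[[1,0.34,1.7,0,0,0,0],[1,0.66,3.25,0,0,0,0],[1,0.66,3.25,0,0,0,0],[1,0.66,3.25,0,0,0,0]]'
```

```text
ee_pos: [0.4729, -0.2713, 0.0792]
wrist_force: [-2.4, 0.9, 5.4]
ee_pos: [0.474, -0.2719, 0.1267]
wrist_force: [0.2, 1.1, 0.6]
ee_pos: [0.5152, -0.057, 0.123]
wrist_force: [1.0, -0.0, 1.3]
ee_pos: [0.5577, 0.1556, 0.1229]
wrist_force: [0.6, 0.2, -0.2]
time: 13.4
ee_pos: [0.5739, 0.2357, 0.1224]
tcp_rot: [-89.9, 0.0, 94.3]
wrist_force: [-0.2, -0.4, -0.4]
opening: -0.0002
```

```bash
python3 -m jog '[[1,0,0,-0.8,0,0,0],[1,0,0,-1.6,0,0,0],[1,0,0,-2.2,0,0,0],[1,0,0,-2.36,0,0,0],[1,0,0,-2.36,0,0,0]]'|sed -n '2p;4p'
python3 -m jog '[[1,0,0,-0.08,0,0,0],[1,0,0,-0.16,0,0,0],[1,0,0,-0.16,0,0,0]]'|sed -n '2p;4p'
python3 -m jog '[[1,0,0,-0.08,0,0,0],[1,0,0,-0.16,0,0,0],[1,0,0,-0.16,0,0,0]]'|sed -n '2p;4p'
python3 -m jog '[[1,0,0,-0.08,0,0,0],[1,0,0,-0.16,0,0,0],[1,0,0,-0.16,0,0,0]]'|sed -n '2p;4p'
```

```text
ee_pos: [0.5741, 0.2343, 0.0644]
wrist_force: [-1.6, -0.5, -0.2]
ee_pos: [0.5745, 0.2351, 0.0612]
wrist_force: [-0.3, -0.5, 0.6]
ee_pos: [0.5745, 0.2351, 0.0568]
wrist_force: [1.2, 0.4, 1.2]
ee_pos: [0.5744, 0.2351, 0.0526]
wrist_force: [0.7, 1.1, 1.8]
```

```bash
python3 -m jog '[[1,0,0,-0.08,0,0,0],[1,0,0,-0.16,0,0,0],[1,0,0,-0.16,0,0,0]]'|sed -n '2p;4p'
python3 -m jog '[[1,0,0,-0.08,0,0,0],[1,0,0,-0.12,0,0,0],[1,0,0,-0.12,0,0,0]]'|sed -n '2p;4p'
python3 -m jog '[[1,0,0,-0.04,0,0,0],[1,0,0,-0.04,0,0,0]]'|sed -n '2p;4p'
```

```text
ee_pos: [0.5743, 0.2351, 0.0484]
wrist_force: [0.2, -0.3, 1.0]
ee_pos: [0.5743, 0.235, 0.0455]
wrist_force: [1.3, 0.7, 1.2]
ee_pos: [0.5744, 0.235, 0.045]
wrist_force: [-0.6, 0.9, 4.9]
```

```bash
python3 -m jog '[[1,0,0,-0.04,0,0,0],[1,0,0,-0.04,0,0,0]]'|sed -n '2p;4p'
python3 -m jog '[[1,0,0,-0.03,0,0,0],[1,0,0,-0.03,0,0,0]]'|sed -n '2p;4p'
```

```text
ee_pos: [0.5745, 0.2351, 0.045]
wrist_force: [-2.5, -1.4, 11.0]
ee_pos: [0.5745, 0.2351, 0.0449]
wrist_force: [-4.5, -2.2, 16.1]
```

Hard stop at z = 45 mm. I'll retreat upward and back, then check.

```bash
python3 -m jog '[[1,0,0,0.5,0,0,0],[1,0,0,1.5,0,0,0],[1,0,0,3,0,0,0],[1,0,0,4.8,0,0,0],[1,0,0,6.6,0,0,0]]'|sed -n '2p;4p'
python3 -m jog '[[1,-1,1,0.4,0,0,0],[1,-2,2,0.8,0,0,0],[1,-3,3.5,0.8,0,0,0],[1,-4,5,0.8,0,0,0],[1,-5,6,0.8,0,0,0]]'|sed -n '2p;4p'
python3 -m jog '[[1,0,0,0,0,0,0],[1,0,0,0,0,0,0]]'|sed -n '1,4p'
python3 - <<'E'
from h import *
np.set_printoptions(precision=4,suppress=True)
for c in("scene","top"):
    im,d=bot.camera(c)
    if c=="scene":
        a=[cv2.resize(im[y:y+110,x:x+110,::-1],(264,264),interpolation=cv2.INTER_CUBIC) for x,y in((375,310),(290,225),(245,110))]; cv2.imwrite("pics/end.png",np.hstack(a))
    P,px=world(c,d,np.ones(d.shape,bool))
    for p,t in(((.5035,.230),(.5734,.235)),((.5477,.012),(.6175,.017)),((.473,-.271),(.5415,-.2856))):
        m=(np.hypot(P[:,0]-t[0],P[:,1]-t[1])<.008)
        k=(np.hypot(P[:,0]-p[0],P[:,1]-p[1])<.03)&(P[:,2]>.076)&(P[:,2]<.1)
        print(c,"tag z",np.median(P[m],0),"pad",P[k].mean(0) if k.any() else None)
E
```

```text
ee_pos: [0.5738, 0.2347, 0.2094]
wrist_force: [1.1, 0.3, 0.2]
ee_pos: [0.448, 0.3867, 0.2278]
wrist_force: [0.9, 0.4, -0.7]
time: 17.2
ee_pos: [0.4488, 0.3854, 0.228]
tcp_rot: [-90.0, 0.0, 94.3]
wrist_force: [0.4, 0.7, -0.3]
scene tag z [0.5731 0.2348 0.0453] pad [0.5037 0.2302 0.0825]
scene tag z [0.6182 0.017  0.0588] pad [0.5475 0.0119 0.0823]
scene tag z [ 0.5421 -0.285   0.0594] pad [ 0.4728 -0.2705  0.0822]
top tag z [0.5732 0.2345 0.0463] pad [0.5043 0.2298 0.0827]
top tag z [0.6177 0.0176 0.0594] pad [0.5482 0.012  0.0825]
top tag z [ 0.5412 -0.2851  0.0597] pad [ 0.4743 -0.2709  0.082 ]
```

View pics/end.png

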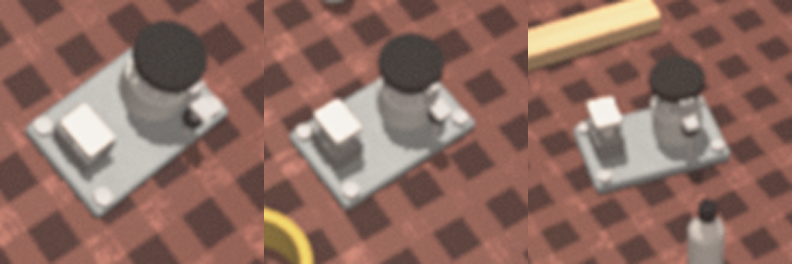

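The crops show the left foot's tag down and its black collar visibly lower under the ear. The middle and right tags are still up, and all three pads have sprung back.

```bash
python3 -c "
from workcell import bot
print(bot.job_done())"
```

```text
the job is handed in; nothing more can be done
None
```

The left foot was the softest. Its tag is now fully down, the other two tags are still up, and the job is handed in at about 17 s.

**Pad presses:**

| Foot | Position (x, y), m | Pad travel | Force |
|---|---|---|---|
| Left | 0.503, 0.230 | about 14–15 mm | about 5.2 N |
| Middle | 0.547, 0.012 | about 2 mm | about 6 N |
| Right | 0.473, -0.271 | about 2 mm | about 5.4 N |

The left and right presses read slightly under 6 N. The wrist force reading is noisy by about 1 N.

**Tag push:** I pushed the left tag to its stop at z = 45 mm. The force reading peaked at about 16 N there.

**Last checks, both cameras:**
- **Tags:** the left tag top is at 45–46 mm. The middle and right are at 59–60 mm, as at the start.
- **Pads:** all three have sprung back to about 82 mm, and the pad and tag positions match the start within about 1 mm.
- **Collar:** the left foot's black collar is visibly lower, which agrees with the deep press.
- **Arm:** it is clear of everything, at z = 0.228 m.
- **Not measured:** I did not re-measure the bystanders; the fingers only passed above them.

The sliding force on the tag read only 1–2 N, lower than the stated 4 N. The heights show it reached its stop.

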